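Press the long bar into the spring magazine

TASK

Take the long plain steel bar from the ribbed bed and load it into the spring magazine: lay it centred across the two slotted posts and press it straight down against the rising spring until both latches have snapped over it, then let go so that the magazine alone holds it down. Leave the short bar, the collared bar and the other loose things where they are.

Things in the scene. Friction and masses are not known exactly. Their poses are not given: they have to be found in the camera images.
- long_bar: The long plain bar: steel sleeve bar, a round cylinder 30 mm in diameter and 180 mm long without any collar, about 0.3 to 0.5 kg. Origin at its middle, on its axis; its y axis runs along the bar. It starts lying in one of the three places of the ribbed bed, its axis about 50 mm above the table.
- magazine: Spring magazine fixed to the table; origin under its centre, z up. Grey base 135 x 190 x 20 mm (x, y, z) with a slotted post at each end, a dark latch housing outside each post (up to z = 118 mm) and a follower between. The bar is loaded lying along the magazine's y, through both slots; between the posts 104 mm (along y) are free for the gripper, down to the base.
- seat (a point): Where the bar's middle ends up when latched: on the magazine's z axis, 71 mm above its underside. A bar on the raised follower lies with its axis at 118 mm; press until its axis is below 70 mm (the stop is at 64 mm) and the latches snap over it; let go, it rises to the latches at about 71 mm.
- slot_left (a point): Middle of the open top of the post at y = +60 mm, 124 mm above the table. The post, 16 mm thick in y, is a pair of uprights leaving a vertical slot 33 mm wide in x, flared above z = 106 mm to 57 mm wide at the top.
- slot_right (a point): The same on the like post at y = -60 mm.
- short_bar: Bystander on the ribbed bed: plain steel bar 30 mm in diameter, only 120 mm long. Origin at its middle, y along it.
- collar_bar: Bystander on the ribbed bed: steel bar 30 mm in diameter and 180 mm long with a collar 44 mm in diameter and 30 mm wide round its middle. Origin at its middle, y along it.
- bed: Ribbed bed fixed to the table: grey plate 250 x 130 x 10 mm (x, y, z), two black ribs along x, 16 mm thick, at y = -45 and +45 mm, with V notches at x = -80, 0, +80 mm whose edges rise to 47 mm; the bars lie in them along the bed's y. Between the ribs 74 mm are free for fingers beside a bar. Origin under its centre.
- follower_top (a point): Middle of the top face of the follower, the spring-loaded steel bar (22 mm wide in x, 176 mm long in y, 12 mm thick) that rises and sinks in the magazine's slots. 103 mm above the table when raised.
- follower (a joint): How far the follower is pressed down, in m: 0 raised, 0.054 at its stop, about 0.047 with a bar latched. Its spring pushes up with about 7.5 N when raised and 17.5 N at the stop; pressing a bar in, latches included, takes up to about 20 N.
- latch_left (a joint): Latch in the housing at the magazine's y = +76 mm: a steel nose 10 mm wide with a sloped top, reaching from +x over the slot, tip at its middle, underside at z = 86 mm. Value in m: 0 sprung out, about 0.015 pushed back by a passing bar; it springs out again by itself (1.5 to 2.6 N).
- latch_right (a joint): The same latch at the magazine's y = -76 mm.
- socket: Bystander: upright steel (chrome) socket, 34 mm in diameter, 66 mm high, origin under its centre.
- wrench_cap: Bystander: orange polymer wrench cap, 60 mm in diameter, 62 mm high, origin under its centre.
- torque_wrench: Bystander: steel wrench 200 mm long lying flat beyond the task's things.
Mind the look-alikes: they are no part of the job. Leave any yellow look-alike of the long_bar alone. Leave any green look-alike of the magazine alone.

How it is judged (in metres and radians):
At the end, for the whole second after the job is handed in: Both latches (out to within 6 mm) hold the long bar down: axis 60 to 77 mm over the magazine's underside, within 8 mm of the slot's middle, 15 mm of the magazine's middle lengthwise, parallel within 0.08 rad; follower down at least 38 mm; bar at rest, untouched (z of long_bar in the frame of magazine between 0.06 and 0.077 m and x of long_bar in the frame of magazine between -0.008 and 0.008 m and y of long_bar in the frame of magazine between -0.015 and 0.015 m and angle between the y axis of long_bar and the y axis of magazine, either way round below 0.08 rad and value of joint follower above 0.038 m and value of joint each of latch_left, latch_right below 0.006 m and linear speed of long_bar below 0.02 m/s).
It fails at once if the short bar is moved by more than 40 mm (distance of short_bar from where it was at the start of the episode above 0.04 m).
It fails at once if the collared bar is moved by more than 40 mm (distance of collar_bar from where it was at the start of the episode above 0.04 m).
It fails at once if the chrome socket is moved by more than 40 mm (distance of socket from where it was at the start of the episode above 0.04 m).
It fails at once if the orange cap is moved by more than 40 mm (distance of wrench_cap from where it was at the start of the episode above 0.04 m).
It fails at once if the wrench is moved by more than 40 mm (distance of torque_wrench from where it was at the start of the episode above 0.04 m).
It also fails if it takes over 42 s, if anything falls off the work surface, if the arm or the gripper's body presses on something with over 40 N, if the wrist force passes 120 N, or if a joint passes its speed limit or range.

ROBOT

A 6-joint arm with a two-finger parallel gripper is mounted at the origin on the work surface. World frame = base frame: x ahead of the robot, y to its left, z up, the work surface at z = 0. Lengths are in mm, angles in rad, forces in N, time in s.
With the tool pointing down it reaches from about 325 to 900 mm from the base axis. Payload 6.1 kg.
Tool frame: the origin (TCP) lies at the very end of the fingers, on their centre line; the grasp point (between the pads) lies 19 mm behind it; z points along the fingers, y is the line along which they close (so a half turn about z gives the same grasp; the last joint's range is limited). The gripper opens to 87 mm and grips with 3 to 60 N. Pads are 19 mm wide; open, the fingers measure 117 mm over their backs; the gripper's body (75 mm by 190 mm) begins 51 mm behind the grasp point.
Start: joints at [-1.36, 0.22, 1.526, -0, 1.395, -0.126], TCP at [206.536, -589.88, 222.538] pointing down, gripper open.
Joint ranges: [-2.98, 2.98], [-0.91, 2.08], [0.09, 2.57], [-1.24, 4.39], [0.2, 2.65], [-2.68, 2.68]. Speed limits (rad/s): [2.57, 2.57, 3.01, 3.14, 3.14, 3.14].

INTERFACE

Orientations are given as a rotation vector (axis times angle).
In Python, from cell import monitor, vision, sign_off gives the robot as it stands.
- The arm moves only by the tool step_arm, never from a script. Its arguments are lists of equal length, an entry for each row: "twist": the turn, a rotation vector about the tool's x, y, z in degrees, a list of three; "travel": the shift along the tool's x, y, z in cm, a list of three; "grip": the opening, from 0 (shut) to 1 (fully open). In form: {"twist": [[wx, wy, wz], ...], "travel": [[tx, ty, tz], ...], "grip": [grip, ...]}. A call has 1 to 20 rows; each row shifts and turns the commanded pose from where the row before left it, along the tool's axes as they then stand; what a row does not reach is not made up. A row lasts 1/8 s, in which the tool goes at most 62.5 mm and 10.7 degrees, less where a joint would pass 70% of its speed; a pose out of reach is approached as far as the arm can. A call is refused whole if a number of a shift passes 6.25 or a number of a turn 10.7, either way. A call with a gripper value outside its range is refused whole. The fingers move at their own pace and stop on an object; "grip_force" is the grip in N (left out, the last holds). Time passes only in rows, so rows that do not move let the fingers close. It gives the time, the measured TCP pose, the force, the opening and the grip force at its end, in the units of the state.
- monitor.get_state(): the state, without advancing time (a new reading comes with each control period).
- vision.grab_frame(name): name is "scene" or "top"; returns a dict with "pixels" (420x560x3 uint8, red, green, blue), "fx", "fy", "cx", "cy" (pixels), "rvec" (rotation vector, rad) and "tvec" (3), from world to camera coordinates, as OpenCV has them. Camera axes: x right, y down, z forward; pixel columns grow to the right and rows downward; lengths in mm; the calibration is good to about 2 mm. A picture is of the moment at which its call begins. There is no depth.
- sign_off(): hands the job in; it is judged then, once.
The state is a dict: "t": time; "qpos": joint angles; "qd": joint speeds; "joint_torque": joint torques, N m; "tcp_pos": TCP position; "tcp_rot": TCP orientation; "contact_force": force on the tool from outside, world axes, zero at the start; "moment": the same for the moment, N m; "gripper_width": finger opening in mm; "grip_force": force on a finger pad.
Only numpy, scipy, OpenCV 4.12 (cv2) and the standard library are available. Lean on these libraries where they do the work, as an engineer would, in place of code of your own. Each camera call takes 0.05 s, during which the arm holds its last target. There are 200 camera calls.

## Working session

There is one attempt and no reset: what is moved stays moved. The work goes in short steps, Python scripts to look and compute and a tool call to move; the robot and the scene stay as the last step left them, time stands still between calls to the robot, and variables do not carry over. Pictures are saved under pics/ and viewed, at most 10 in all, crops included, and the job is handed in when it is done.

Besides the shell and the picture viewer there is one more tool, called after ">>>" by a JSON object that holds its "op" and its "data", one argument or row to a line. step_arm: Moves the arm, as the interface text tells. Its arguments: {"type":"object","properties":{"twist":{"type":"array","items":{"type":"array","items":{"type":"number"}}},"travel":{"type":"array","items":{"type":"array","items":{"type":"number"}}},"grip":{"type":"array","items":{"type":"number"}},"grip_force":{"type":"number"}},"required":["twist","travel","grip"]}

```bash
mkdir -p pics; cat > h.py <<'E'
import numpy as np,cv2
from cell import monitor,vision,sign_off
def grab(n,fn=None):
    f=vision.grab_frame(n)
    if fn: cv2.imwrite('pics/'+fn,np.ascontiguousarray(f['pixels'][:,:,::-1]))
    return f
def cam(f):
    R=cv2.Rodrigues(np.array(f['rvec'],float))[0];t=np.array(f['tvec'],float).ravel();return R,t
def ray(f,u,v,z):
    R,t=cam(f);d=R.T@np.array([(u-f['cx'])/f['fx'],(v-f['cy'])/f['fy'],1]);c=-R.T@t
    return c+d*(z-c[2])/d[2]
def proj(f,P):
    R,t=cam(f);p=R@np.array(P,float)+t;return np.array([f['fx']*p[0]/p[2]+f['cx'],f['fy']*p[1]/p[2]+f['cy']])
E
python3 - <<'E'
from h import *
import pickle
for n in('top','scene'):
    f=grab(n,n+'1.png');pickle.dump(f,open(n+'.pkl','wb'));R,t=cam(f);print(n,-R.T@t,R[2],f['fx'])
print(monitor.get_state())
E
```

```text
top [ 515.62011526  -20.63421204 1129.72749472] [ 0.06114537 -0.00445623 -0.99811892] 425.4838461326866
scene [1269.16533274  466.2357343  1076.99898447] [-0.53665085 -0.38188517 -0.75244241] 526.9834385869286
{'t': 0.1, 'qpos': array([-1.36011002e+00,  2.21196357e-01,  1.52747490e+00,  1.30094126e-05,
        1.39466938e+00, -1.26111593e-01]), 'qd': array([ 0.00118848, -0.00283502, -0.00339149, -0.00010349, -0.00075369,
        0.00046218]), 'joint_torque': array([-4.36606651e-04, -4.95944238e+01, -3.88521373e+01,  7.00909342e-02,
        5.15382516e-02, -3.70416137e-05]), 'tcp_pos': array([ 206.42120968, -589.35454776,  221.5277567 ]), 'tcp_rot': array([-3.09543120e+00, -5.26247669e-01,  9.59237529e-05]), 'contact_force': array([-0.22153057,  0.96291984, -0.41625731]), 'moment': array([-0.00139811, -0.01569941,  0.01108523]), 'grip_force': 0.0, 'gripper_width': 87.06563850865719}
```

View pics/top1.png

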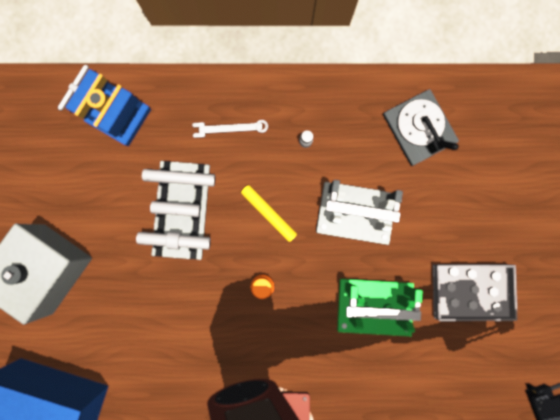

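View pics/scene1.png

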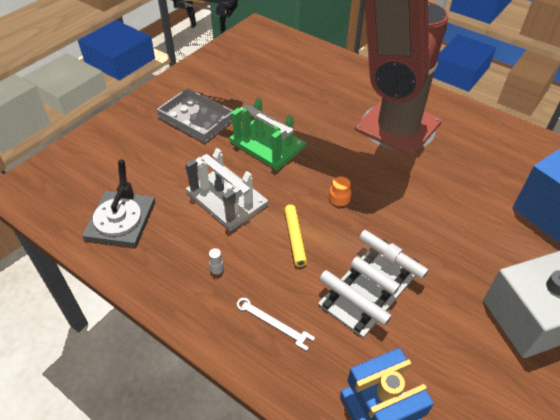

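Candidates for the long bar in the top view are these:
- (178,177): plain, about 71 px long
- (174,209): plain and short
- (173,241): long, with a collar in the middle
- (269,213): yellow look-alike

The first fits: steel, plain and long. The magazine is the grey one at (358,212), not the green one at (380,306). I'll measure both and confirm in an enlarged crop.

```bash
python3 - <<'E'
from h import *
import pickle
f=pickle.load(open('top.pkl','rb'));im=f['pixels'][:,:,::-1].copy()
hsv=cv2.cvtColor(im,cv2.COLOR_BGR2HSV)
m=((hsv[...,1]<60)&(hsv[...,2]>200)).astype(np.uint8)
def comps(m,x0,x1,y0,y1,amin=60):
    k=np.zeros_like(m);k[y0:y1,x0:x1]=m[y0:y1,x0:x1]
    for c in cv2.findContours(k,cv2.RETR_EXTERNAL,cv2.CHAIN_APPROX_NONE)[0]:
        if cv2.contourArea(c)<amin: continue
        (x,y),(w,h),a=cv2.minAreaRect(c);print('rect',x,y,w,h,a,cv2.contourArea(c)); yield c
for lab,box,z in(('bed',(130,220,150,265),50),('mag',(310,410,170,250),103)):
    print(lab)
    for c in comps(m,*box):
        b=cv2.boxPoints(cv2.minAreaRect(c))
        e=[(b[i]+b[(i+1)%4])/2 for i in range(4)]
        if np.linalg.norm(e[0]-e[2])<np.linalg.norm(e[1]-e[3]): e=e[1:]+e[:1]
        A,B=[ray(f,*p,z) for p in(e[0],e[2])]
        if A[1]<B[1]:A,B=B,A
        print(' ',e[0],e[2],A.round(),B.round(),'mid',((A+B)/2).round(1),'len',np.linalg.norm(A-B).round(),'yaw of y axis',np.degrees(np.arctan2(-(A-B)[0],(A-B)[1])).round(1))
# whole grey base
g=((hsv[...,1]<70)).astype(np.uint8)
for c in comps(g,310,410,170,250,500):
    b=cv2.boxPoints(cv2.minAreaRect(c));print([ray(f,*p,20).round() for p in b])
a=cv2.resize(im[150:270,130:225],None,fx=4,fy=4,interpolation=cv2.INTER_CUBIC)
b=cv2.resize(im[165:255,310:410],None,fx=4,fy=4,interpolation=cv2.INTER_CUBIC)
b=cv2.copyMakeBorder(b,0,a.shape[0]-b.shape[0],0,0,cv2.BORDER_CONSTANT)
cv2.imwrite('pics/crop.png',np.hstack([a,b]))
E
```

```text
bed
rect 171.54615783691406 245.63079833984375 72.68435668945312 22.450286865234375 7.125016689300537 936.5
  [135.48462 241.12311] [207.6077  250.13849] [493. 337.  50.] [470. 155.  50.] mid [481.7 246.3  50. ] len 184.0 yaw of y axis -7.1
rect 173.0989990234375 217.0098876953125 48.35881042480469 25.870967864990234 5.710593223571777 770.0
  [149.0396  214.60394] [197.1584  219.41583] [560. 304.  50.] [548. 182.  50.] mid [554.  243.4  50. ] len 123.0 yaw of y axis -5.7
rect 173.3153076171875 197.58651733398438 71.75110626220703 58.045379638671875 11.768289566040039 1178.0
  [138.19385 190.26955] [208.43677 204.90349] [622. 333.  50.] [585. 154.  50.] mid [603.4 243.6  50. ] len 183.0 yaw of y axis -11.8
rect 183.44705200195312 166.688232421875 25.38654136657715 8.513311386108398 4.39870548248291 187.0
  [170.79117 165.7147 ] [196.10294 167.66176] [685. 251.  50.] [680. 186.  50.] mid [682.5 218.8  50. ] len 65.0 yaw of y axis -4.4
mag
rect 359.79730224609375 213.21620178222656 78.91151428222656 51.78567886352539 9.462322235107422 3192.5
  [320.8784  206.72972] [398.71622 219.70268] [ 577. -126.  103.] [ 545. -314.  103.] mid [ 561.  -220.2  103. ] len 191.0 yaw of y axis -9.5
rect 359.52703857421875 211.8378448486328 80.55549621582031 55.07365036010742 9.462322235107422 3918.5
[array([ 515., -120.,   20.]), array([ 657., -144.,   20.]), array([ 622., -353.,   20.]), array([ 480., -326.,   20.])]
```

View pics/crop.png

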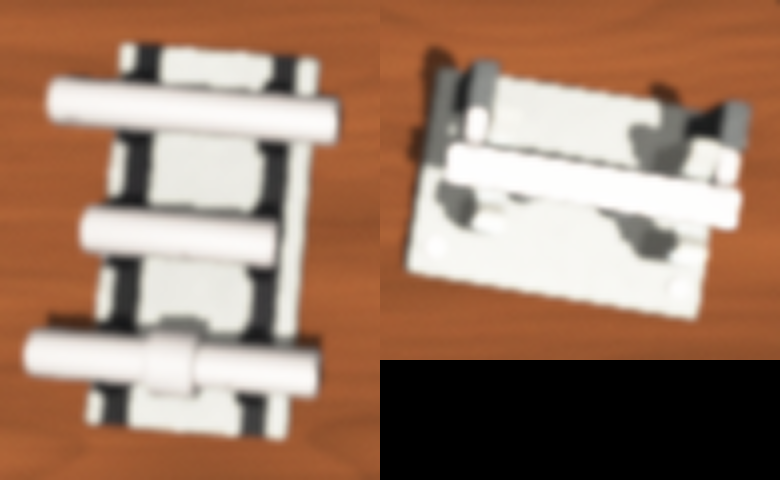

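The crop confirms it: the top bar is plain and long, with its ends at about (142,175) and (214,180). The grey magazine's follower runs from about (328,205) to (399,217), with the dark latch housings on the +x side. I'll compute the poses and check them by projecting into the scene view.

```bash
python3 - <<'E'
from h import *
import pickle
f=pickle.load(open('top.pkl','rb'));s=pickle.load(open('scene.pkl','rb'));im=s['pixels'][:,:,::-1].copy()
def q(cx,cy,ox,oy): return (cx+.5)/4-.5+ox,(cy+.5)/4-.5+oy
def draw(P,c):
    p=proj(s,P);cv2.circle(big,tuple(int(round(x)) for x in ((p-[175,140])*2.6)),3,c,-1)
big=cv2.resize(im[140:340,175:435],None,fx=2.6,fy=2.6,interpolation=cv2.INTER_CUBIC)
for n,a,b,z in(('bar',q(48,99,130,150),q(339,121,130,150),50),('fol',q(450-380,163,310,165),q(739-380,210,310,165),103)):
    A,B=ray(f,*a,z),ray(f,*b,z);d=A-B;m=(A+B)/2
    print(n,A.round(1),B.round(1),'mid',m.round(1),'len',np.linalg.norm(d).round(1),'yaw',np.degrees(np.arctan2(-d[0],d[1])).round(1),'scene',proj(s,A).round(1),proj(s,B).round(1))
    for P in(A,B,m): draw(P,(0,0,255) if n=='bar' else (255,0,0))
    if n=='fol':
        u=d/np.linalg.norm(d);w=np.array([u[1],-u[0],0])
        for sx in(-1,1):
            for sy in(-1,1): draw(m*[1,1,0]+[0,0,20]+sx*67.5*w+sy*95*u,(0,255,255))
            draw(m*[1,1,0]+[0,0,124]+sx*60*u,(0,255,0))
cv2.imwrite('pics/chk.png',big)
E
```

```text
bar [662.8 325.1  50. ] [648.6 139.6  50. ] mid [655.7 232.3  50. ] len 186.1 yaw -4.4 scene [389.5 322.7] [322.4 275.8]
fol [ 580.  -141.4  103. ] [ 551.4 -315.9  103. ] mid [ 565.7 -228.6  103. ] len 176.8 yaw -9.3 scene [246.4 190.2] [202.6 155.5]
```

View pics/chk.png

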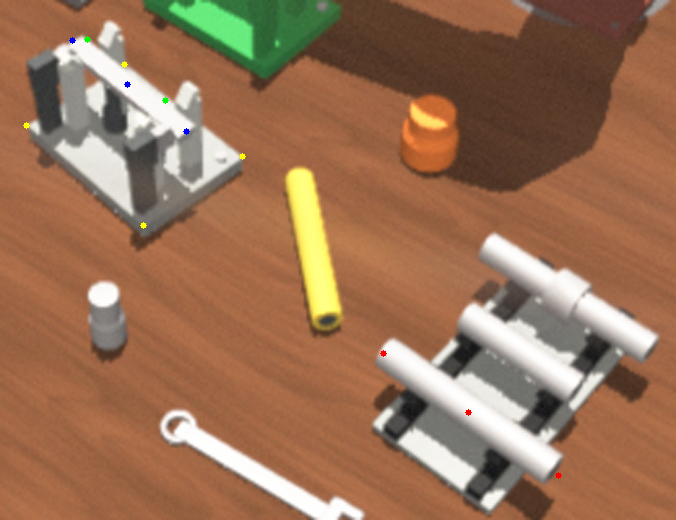

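The projected points land on the real bar, base corners and follower to within about 2 px. Poses to use:
- **Bar:** (656, 232), yaw −4.4°
- **Magazine:** (566, −229), yaw −9.3°

I'll turn the tool by −66.3° about its z axis first.

>>> {"op": "step_arm", "data": {
  "twist": [
    [0,0,-10],
    [0,0,-10],
    [0,0,-10],
    [0,0,-10],
    [0,0,-10],
    [0,0,-10],
    [0,0,-6.3],
    [0,0,0]
  ],
  "travel": [
    [0,0,0],
    [0,0,0],
    [0,0,0],
    [0,0,0],
    [0,0,0],
    [0,0,0],
    [0,0,0],
    [0,0,0]
  ],
  "grip": [0.7,0.7,0.7,0.7,0.7,0.7,0.7,0.7]
}}

```text
t: 1.1
tcp_pos: [206.5, -589.6, 222.0]
tcp_rot: [-2.306, -2.133, -0.001]
contact_force: [0.5, 0.1, -0.1]
gripper_width: 60.9
grip_force: 0.0
```

```bash
cat >> h.py <<'E'
def go(x,y,z,yaw):
    s=monitor.get_state();R=cv2.Rodrigues(np.array(s['tcp_rot']))[0]
    d=R.T@(np.array([x,y,z])-s['tcp_pos'])
    ty=np.degrees(np.arctan2(R[1,1],R[0,1]))
    e=(yaw-ty+90)%180-90
    print('t',round(s['t'],2),'tcp',s['tcp_pos'].round(1),'tool-y yaw',ty.round(2),'tiltz',R[:,2].round(3),'\ntravel cm',(d/10).round(2),'norm',np.linalg.norm(d/10).round(1),'twist z',(-e).round(2),'F',s['contact_force'].round(1),'w',round(s['gripper_width'],1),'gf',round(s['grip_force'],1),'q',s['qpos'].round(2))
E
python3 -c "
from h import *
go(656,232,140,-4.4)"
```

```text
t 1.1 tcp [ 206.5 -589.6  222. ] tool-y yaw -4.46 tiltz [-0.     0.001 -1.   ] 
travel cm [85.4  38.42  8.27] norm 94.0 twist z -0.06 F [ 0.5  0.1 -0.1] w 60.9 gf 0.0 q [-1.36  0.22  1.53  0.    1.39 -1.28]
```

>>> {"op": "step_arm", "data": {
  "twist": [
    [0,0,0],
    [0,0,0],
    [0,0,0],
    [0,0,0],
    [0,0,0],
    [0,0,0],
    [0,0,0],
    [0,0,0],
    [0,0,0],
    [0,0,0],
    [0,0,0],
    [0,0,0],
    [0,0,0],
    [0,0,0],
    [0,0,0],
    [0,0,0],
    [0,0,0],
    [0,0,0],
    [0,0,0],
    [0,0,0]
  ],
  "travel": [
    [5.02,2.26,0],
    [5.02,2.26,0],
    [5.02,2.26,0],
    [5.02,2.26,0],
    [5.02,2.26,0],
    [5.02,2.26,0],
    [5.02,2.26,0],
    [5.02,2.26,0],
    [5.02,2.26,0],
    [5.02,2.26,0],
    [5.02,2.26,0],
    [5.02,2.26,0],
    [5.02,2.26,0],
    [5.02,2.26,0],
    [5.02,2.26,0],
    [5.02,2.26,0],
    [5.02,2.26,0],
    [0,0,4],
    [0,0,4],
    [0,0,0]
  ],
  "grip": [0.7,0.7,0.7,0.7,0.7,0.7,0.7,0.7,0.7,0.7,0.7,0.7,0.7,0.7,0.7,0.7,0.7,0.7,0.7,0.7]
}}

```text
t: 3.6
tcp_pos: [651.8, 230.9, 137.4]
tcp_rot: [-2.304, -2.129, 0.013]
contact_force: [-0.3, -1.0, 0.4]
gripper_width: 60.8
grip_force: 0.0
```

```bash
python3 -c "
from h import *
go(656,232,31,-4.4)
f=grab('scene','s2.png')
im=cv2.imread('pics/s2.png')[200:380,280:460];im=cv2.resize(im,None,fx=3.3,fy=3.3,interpolation=cv2.INTER_CUBIC);cv2.imwrite('pics/s2c.png',im)"
```

```text
t 3.6 tcp [651.8 230.9 137.4] tool-y yaw -4.5 tiltz [-0.009 -0.002 -1.   ] 
travel cm [ 0.17  0.51 10.63] norm 10.6 twist z -0.1 F [-0.3 -1.   0.4] w 60.8 gf 0.0 q [ 0.23  0.45  1.4  -0.    1.3   0.31]
```

View pics/s2c.png

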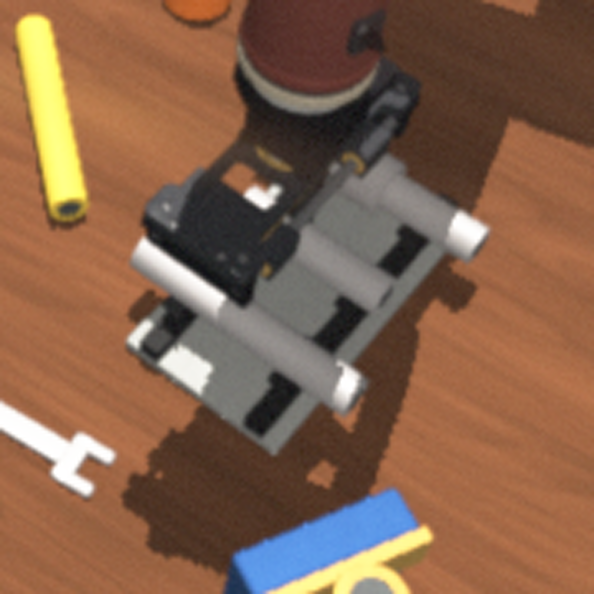

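The picture shows the fingers straddling above the bar's middle, at about (225,295) in the crop. I'll settle, then descend.

>>> {"op": "step_arm", "data": {
  "twist": [
    [0,0,0],
    [0,0,0],
    [0,0,0],
    [0,0,0],
    [0,0,0]
  ],
  "travel": [
    [0,0,0],
    [0,0,0],
    [0,0,2],
    [0,0,0],
    [0,0,0]
  ],
  "grip": [0.7,0.7,0.7,0.7,0.7]
}}

```text
t: 4.28
tcp_pos: [654.7, 231.4, 121.8]
tcp_rot: [-2.305, -2.134, 0.002]
contact_force: [0.1, -0.4, -0.6]
gripper_width: 61.1
grip_force: 0.0
```

```bash
python3 -c "
from h import *
go(655,232,31,-4.4)
# bar edges/axis from scene at x-section: refine using first scene frame
import pickle
s=pickle.load(open('scene.pkl','rb'));h=cv2.cvtColor(s['pixels'],cv2.COLOR_RGB2HSV)
for P in([651.5,177,50],[655.7,232,50],[660,290,50]):
  # sample perpendicular profile along world x
  row=[]
  for dx in range(-30,34,3):
    u,v=proj(s,[P[0]+dx,P[1],50]);row.append(int(cv2.getRectSubPix(s['pixels'],(1,1),(float(u),float(v))).mean()))
  print(row)
"
```

```text
t 4.28 tcp [654.7 231.4 121.8] tool-y yaw -4.41 tiltz [-0.001 -0.    -1.   ] 
travel cm [0.07 0.04 9.08] norm 9.1 twist z -0.01 F [ 0.1 -0.4 -0.6] w 61.1 gf 0.0 q [0.23 0.46 1.41 0.   1.27 0.3 ]
[141, 150, 156, 156, 211, 243, 251, 253, 250, 243, 231, 211, 182, 151, 123, 85, 50, 43, 53, 84, 107, 110]
[233, 233, 233, 230, 230, 244, 252, 253, 252, 247, 235, 217, 190, 158, 126, 112, 112, 115, 116, 115, 116, 117]
[73, 83, 87, 130, 202, 239, 251, 254, 254, 250, 235, 215, 191, 162, 133, 111, 117, 114, 115, 116, 119, 119]
```

>>> {"op": "step_arm", "data": {
  "twist": [
    [0,0,0],
    [0,0,0],
    [0,0,0],
    [0,0,0],
    [0,0,0],
    [0,0,0],
    [0,0,0],
    [0,0,0],
    [0,0,0]
  ],
  "travel": [
    [0,0,3],
    [0,0,3],
    [0,0,2],
    [0,0,1],
    [0,0,0],
    [0,0,0],
    [0,0,0],
    [0,0,0],
    [0,0,0]
  ],
  "grip": [0.7,0.7,0.7,0.7,0.7,0.4,0.2,0.2,0.2],
  "grip_force": 20
}}

```text
t: 5.4
tcp_pos: [654.4, 231.6, 32.8]
tcp_rot: [-2.304, -2.134, 0.002]
contact_force: [1.5, -0.6, 9.2]
gripper_width: 29.5
grip_force: 20.1
```

>>> {"op": "step_arm", "data": {
  "twist": [
    [0,0,0],
    [0,0,0],
    [0,0,0],
    [0,0,0]
  ],
  "travel": [
    [0,0,0],
    [0,0,0],
    [0,0,0],
    [0,0,0]
  ],
  "grip": [0.2,0.2,0.2,0.2],
  "grip_force": 60
}}

```text
t: 5.9
tcp_pos: [654.5, 231.6, 32.9]
tcp_rot: [-2.304, -2.134, 0.002]
contact_force: [-5.6, -0.7, 5.7]
gripper_width: 28.4
grip_force: 60.0
```

>>> {"op": "step_arm", "data": {
  "twist": [
    [0,0,0],
    [0,0,0],
    [0,0,0],
    [0,0,0],
    [0,0,0],
    [0,0,0],
    [0,0,0],
    [0,0,0]
  ],
  "travel": [
    [0,0,-1],
    [0,0,-2],
    [0,0,-3],
    [0,0,-4],
    [0,0,-4],
    [0,0,-4],
    [0,0,0],
    [0,0,0]
  ],
  "grip": [0.2,0.2,0.2,0.2,0.2,0.2,0.2,0.2]
}}

```text
t: 6.9
tcp_pos: [654.6, 231.3, 211.5]
tcp_rot: [-2.305, -2.134, 0.002]
contact_force: [-0.5, -0.5, -4.4]
gripper_width: 28.6
grip_force: 60.0
```

```bash
python3 -c "
from h import *
go(566,-229,210,-9.3)"
```

```text
t 6.9 tcp [654.6 231.3 211.5] tool-y yaw -4.41 tiltz [-0.001 -0.    -1.   ] 
travel cm [-46.57  -5.29   0.17] norm 46.9 twist z 4.89 F [-0.5 -0.5 -4.4] w 28.6 gf 60.0 q [ 0.23  0.39  1.34 -0.    1.42  0.3 ]
```

Holding the bar: the force reads −4.4 N, about 0.45 kg. I'll go over the magazine.

>>> {"op": "step_arm", "data": {
  "twist": [
    [0,0,0],
    [0,0,0],
    [0,0,0],
    [0,0,0],
    [0,0,0],
    [0,0,0],
    [0,0,0],
    [0,0,0],
    [0,0,0],
    [0,0,0],
    [0,0,0],
    [0,0,0],
    [0,0,2.5],
    [0,0,2.4],
    [0,0,0],
    [0,0,0],
    [0,0,0]
  ],
  "travel": [
    [-2,-0.2,0],
    [-4,-0.5,0],
    [-4.5,-0.5,0],
    [-4.5,-0.5,0],
    [-4.5,-0.5,0],
    [-4.5,-0.5,0],
    [-4.5,-0.5,0],
    [-4.5,-0.5,0],
    [-4.5,-0.5,0],
    [-4.5,-0.5,0],
    [-3,-0.4,0],
    [-1.57,-0.19,0],
    [0,0,0],
    [0,0,0],
    [0,0,0],
    [0,0,0],
    [0,0,0]
  ],
  "grip": [0.2,0.2,0.2,0.2,0.2,0.2,0.2,0.2,0.2,0.2,0.2,0.2,0.2,0.2,0.2,0.2,0.2]
}}

```text
t: 9.02
tcp_pos: [566.5, -228.5, 212.3]
tcp_rot: [-2.393, -2.035, 0.0]
contact_force: [0.4, 0.2, -3.8]
gripper_width: 28.7
grip_force: 60.0
```

```bash
python3 -c "
from h import *
go(566,-229,160,-9.3)
a=grab('scene','s3.png');b=grab('top','t3.png')
print([proj(a,[566,-229,z]).round() for z in(230,103)],proj(b,[566,-229,230]).round())
i=cv2.imread('pics/s3.png')[90:250,160:320];j=cv2.imread('pics/t3.png')[140:270,300:440]
i=cv2.resize(i,(400,400),interpolation=cv2.INTER_CUBIC);j=cv2.resize(j,(400,371),interpolation=cv2.INTER_CUBIC);j=cv2.copyMakeBorder(j,0,29,0,0,0)
cv2.imwrite('pics/c3.png',np.hstack([i,j]))"
```

```text
t 9.03 tcp [ 566.5 -228.5  212.3] tool-y yaw -9.26 tiltz [-0.  0. -1.] 
travel cm [-0.06 -0.04  5.23] norm 5.2 twist z 0.04 F [ 0.4  0.2 -3.8] w 28.7 gf 60.0 q [-0.51  0.19  1.58  0.    1.37 -0.35]
[array([220., 135.]), array([224., 172.])] [375. 208.]
```

View pics/c3.png

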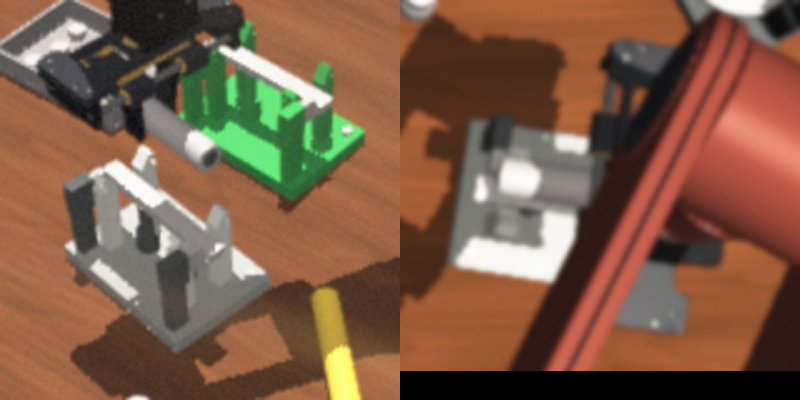

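The left half shows the bar held level above the magazine, its +y end at scene pixel (243,152). In the right half that end is at top pixel (335,202). I'll check both against the expected centring and refine the follower line from the first scene frame.

```bash
python3 -c "
from h import *
import pickle
s=pickle.load(open('scene.pkl','rb'));f=pickle.load(open('top.pkl','rb'))
print('bar end scene',ray(s,243.2,152,229).round(1),'top',ray(f,335,202,229).round(1),'expected',[580.6,-139.7])
u=np.array([.162,.987,0]);w=np.array([.987,-.162,0]);c=np.array([566,-229,103.])
for F,n in((s,'scene'),(f,'top')):
  g=F['pixels'].mean(2).astype(np.float32)
  P=lambda p:float(cv2.getRectSubPix(g,(1,1),tuple(float(x) for x in proj(F,p)))[0,0])
  for a in(-30,-15,0,15,30): print(n,'across',a,[int(P(c+a*u+d*w)) for d in range(-24,25,3)])
  print(n,'along',[(k,int(P(c+k*u))) for k in list(range(-102,-75,3))+list(range(75,103,3))])
"
```

```text
bar end scene [ 577.6 -146.7  229. ] top [ 579.3 -143.4  229. ] expected [580.6, -139.7]
scene across -30 [112, 127, 139, 159, 207, 244, 248, 248, 249, 249, 247, 230, 160, 120, 117, 115, 116]
scene across -15 [104, 117, 162, 209, 233, 245, 248, 249, 249, 250, 249, 232, 162, 133, 153, 214, 234]
scene across 0 [108, 121, 166, 215, 237, 247, 248, 248, 249, 249, 247, 233, 155, 105, 75, 61, 69]
scene across 15 [110, 124, 164, 218, 241, 246, 247, 248, 248, 248, 246, 225, 158, 121, 119, 91, 67]
scene across 30 [112, 124, 164, 216, 239, 245, 248, 248, 248, 248, 246, 233, 170, 160, 205, 223, 207]
scene along [(-102, 108), (-99, 107), (-96, 109), (-93, 121), (-90, 162), (-87, 222), (-84, 245), (-81, 247), (-78, 247), (75, 249), (78, 249), (81, 249), (84, 247), (87, 238), (90, 165), (93, 122), (96, 130), (99, 139), (102, 138)]
top across -30 [114, 117, 120, 135, 201, 247, 253, 253, 253, 253, 253, 245, 196, 127, 113, 113, 113]
top across -15 [228, 200, 164, 152, 205, 248, 253, 253, 253, 253, 253, 246, 205, 182, 224, 236, 236]
top across 0 [245, 244, 241, 232, 232, 249, 253, 253, 253, 253, 253, 246, 202, 169, 215, 237, 241]
top across 15 [244, 244, 243, 241, 240, 249, 253, 253, 253, 253, 253, 245, 201, 168, 215, 238, 241]
top across 30 [245, 245, 244, 238, 236, 248, 253, 253, 253, 253, 253, 245, 202, 166, 213, 236, 239]
top along [(-102, 103), (-99, 103), (-96, 103), (-93, 105), (-90, 132), (-87, 208), (-84, 247), (-81, 252), (-78, 253), (75, 254), (78, 253), (81, 254), (84, 253), (87, 250), (90, 214), (93, 146), (96, 124), (99, 124), (102, 112)]
```

Both views agree: the bar sits about 5 mm low lengthwise, and the follower line is within 1 mm of my estimate. I'll shift 0.4 cm and go down into the flare.

>>> {"op": "step_arm", "data": {
  "twist": [
    [0,0,0],
    [0,0,0],
    [0,0,0],
    [0,0,0],
    [0,0,0],
    [0,0,0],
    [0,0,0],
    [0,0,0]
  ],
  "travel": [
    [0.4,-0.1,1],
    [0,0,3],
    [0,0,3],
    [0,0,2],
    [0,0,1],
    [0,0,0.5],
    [0,0,0],
    [0,0,0]
  ],
  "grip": [0.2,0.2,0.2,0.2,0.2,0.2,0.2,0.2]
}}

```text
t: 10.12
tcp_pos: [567.0, -225.0, 108.7]
tcp_rot: [2.393, 2.033, 0.001]
contact_force: [0.3, -0.4, -2.0]
gripper_width: 28.7
grip_force: 60.0
```

>>> {"op": "step_arm", "data": {
  "twist": [
    [0,0,0],
    [0,0,0],
    [0,0,0],
    [0,0,0]
  ],
  "travel": [
    [0,0,0.5],
    [0,0,0.5],
    [0,0,0],
    [0,0,0]
  ],
  "grip": [0.2,0.2,0.2,0.2]
}}

```text
t: 10.62
tcp_pos: [566.7, -225.0, 98.9]
tcp_rot: [2.393, 2.033, 0.0]
contact_force: [-3.3, 1.5, 6.1]
gripper_width: 28.6
grip_force: 60.0
```

>>> {"op": "step_arm", "data": {
  "twist": [
    [0,0,0],
    [0,0,0],
    [0,0,0],
    [0,0,0],
    [0,0,0]
  ],
  "travel": [
    [0,-0.1,0.5],
    [0,0,0.5],
    [0,0,0.5],
    [0,0,0],
    [0,0,0]
  ],
  "grip": [0.2,0.2,0.2,0.2,0.2]
}}

```text
t: 11.25
tcp_pos: [566.7, -225.0, 84.9]
tcp_rot: [2.392, 2.032, 0.002]
contact_force: [-2.0, 2.0, 8.6]
gripper_width: 28.8
grip_force: 60.0
```

>>> {"op": "step_arm", "data": {
  "twist": [
    [0,0,0],
    [0,0,0],
    [0,0,0],
    [0,0,0],
    [0,0,0],
    [0,0,0],
    [0,0,0],
    [0,0,0]
  ],
  "travel": [
    [0,0,0.5],
    [0,0,0.5],
    [0,0,0.5],
    [0,0,0.5],
    [0,0,0.5],
    [0,0,0.5],
    [0,0,0],
    [0,0,0]
  ],
  "grip": [0.2,0.2,0.2,0.2,0.2,0.2,0.2,0.2]
}}

```text
t: 12.25
tcp_pos: [566.7, -225.0, 54.1]
tcp_rot: [2.392, 2.032, 0.002]
contact_force: [-0.9, 0.2, 5.3]
gripper_width: 28.9
grip_force: 60.0
```

>>> {"op": "step_arm", "data": {
  "twist": [
    [0,0,0],
    [0,0,0],
    [0,0,0],
    [0,0,0],
    [0,0,0]
  ],
  "travel": [
    [0,0,0.3],
    [0,0,0.3],
    [0,0,0.2],
    [0,0,0],
    [0,0,0]
  ],
  "grip": [0.2,0.2,0.2,0.2,0.2]
}}

```text
t: 12.88
tcp_pos: [566.8, -225.0, 47.4]
tcp_rot: [2.392, 2.032, 0.002]
contact_force: [-3.5, 3.2, 14.8]
gripper_width: 28.7
grip_force: 60.0
```

```bash
python3 -c "
from h import *
go(566,-229,47,-9.3)
a=grab('scene','s4.png')
i=cv2.imread('pics/s4.png')[120:240,170:290]
cv2.imwrite('pics/c4.png',cv2.resize(i,(600,600),interpolation=cv2.INTER_CUBIC))"
```

```text
t 12.88 tcp [ 566.8 -225.    47.4] tool-y yaw -9.3 tiltz [ 0.003 -0.001 -1.   ] 
travel cm [-0.41 -0.01  0.04] norm 0.4 twist z 0.0 F [-3.5  3.2 14.8] w 28.7 gf 60.0 q [-0.51  0.36  1.7   0.    1.07 -0.35]
```

View pics/c4.png

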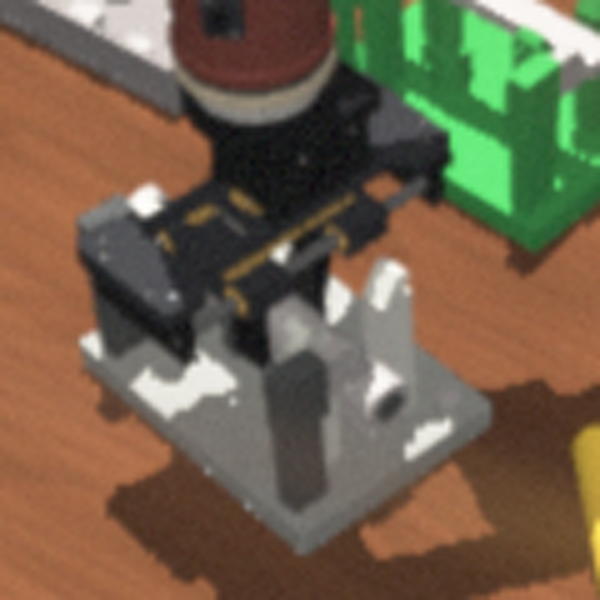

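The bar is deep in the slots, with its +y end at crop (388,400), which is scene pixel (248,200). I'll press a few mm more, onto the stop.

>>> {"op": "step_arm", "data": {
  "twist": [
    [0,0,0],
    [0,0,0],
    [0,0,0],
    [0,0,0]
  ],
  "travel": [
    [0,0,0.2],
    [0,0,0.1],
    [0,0,0],
    [0,0,0]
  ],
  "grip": [0.2,0.2,0.2,0.2]
}}

```text
t: 13.42
tcp_pos: [566.9, -225.1, 46.5]
tcp_rot: [2.392, 2.033, 0.002]
contact_force: [-9.9, 5.4, 28.1]
gripper_width: 28.9
grip_force: 60.0
```

```bash
python3 -c "
from h import *
go(566,-229,47,-9.3)
import pickle
s=pickle.load(open('scene.pkl','rb'))
for z in(64,71,78):print(z,proj(s,[580.6,-139,z]).round(1))"
```

```text
t 13.43 tcp [ 566.9 -225.1   46.5] tool-y yaw -9.29 tiltz [ 0.003 -0.001 -1.   ] 
travel cm [-0.4  -0.02 -0.05] norm 0.4 twist z 0.01 F [-9.9  5.4 28.1] w 28.9 gf 60.0 q [-0.51  0.36  1.7   0.    1.07 -0.35]
64 [247.6 201.1]
71 [247.5 199.3]
78 [247.4 197.4]
```

It's on the stop: force 28 N and no further travel. I'll ease up to the latches, release and retreat.

>>> {"op": "step_arm", "data": {
  "twist": [
    [0,0,0],
    [0,0,0],
    [0,0,0],
    [0,0,0],
    [0,0,0],
    [0,0,0]
  ],
  "travel": [
    [0,0,-0.3],
    [0,0,-0.3],
    [0,0,0],
    [0,0,0],
    [0,0,0],
    [0,0,0]
  ],
  "grip": [0.2,0.2,0.2,0.7,0.7,0.7]
}}

```text
t: 14.18
tcp_pos: [565.1, -224.4, 47.1]
tcp_rot: [-2.394, -2.034, 0.0]
contact_force: [-0.1, -0.0, -0.1]
gripper_width: 51.3
grip_force: 0.0
```

>>> {"op": "step_arm", "data": {
  "twist": [
    [0,0,0],
    [0,0,0],
    [0,0,0],
    [0,0,0],
    [0,0,0],
    [0,0,0],
    [0,0,0],
    [0,0,0],
    [0,0,0],
    [0,0,0],
    [0,0,0],
    [0,0,0]
  ],
  "travel": [
    [0,0,-1],
    [0,0,-2],
    [0,0,-4],
    [0,0,-5],
    [0,0,-5],
    [0,0,-3],
    [0,-5,0],
    [0,-5,0],
    [0,-5,0],
    [0,-3,0],
    [0,0,0],
    [0,0,0]
  ],
  "grip": [0.7,0.7,0.7,0.7,0.7,0.7,0.7,0.7,0.7,0.7,0.7,0.7]
}}

```text
t: 15.68
tcp_pos: [388.4, -195.8, 248.9]
tcp_rot: [2.392, 2.032, 0.001]
contact_force: [-0.9, -0.5, -0.0]
gripper_width: 60.8
grip_force: 0.0
```

```bash
python3 -c "
from h import *
go(566,-229,47,-9.3)
a=grab('scene','s5.png');b=grab('top','t5.png')
i=cv2.imread('pics/s5.png')[130:240,170:280];j=cv2.imread('pics/t5.png')[160:260,310:410]
cv2.imwrite('pics/c5.png',np.hstack([cv2.resize(x,(400,400),interpolation=cv2.INTER_CUBIC) for x in(i,j)]))"
```

```text
t 15.68 tcp [ 388.4 -195.8  248.9] tool-y yaw -9.31 tiltz [ 0.002 -0.002 -1.   ] 
travel cm [-0.38 18.01 20.24] norm 27.1 twist z -0.01 F [-0.9 -0.5 -0. ] w 60.8 gf 0.0 q [-0.65 -0.27  1.96  0.    1.45 -0.49]
```

View pics/c5.png

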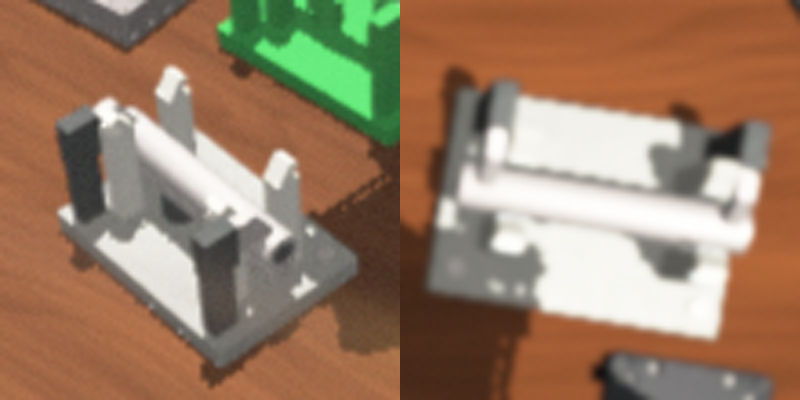

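The bar lies low and level in the slots with both latch noses over it. Its ends are at top pixels (325,207) and (398,218). One numeric check, then hand in.

```bash
python3 -c "
from h import *
import pickle
f=pickle.load(open('top.pkl','rb'));s=pickle.load(open('scene.pkl','rb'))
A,B=ray(f,324.6,206.6,71),ray(f,397.6,217.6,71);m=(A+B)/2-[566,-228.5,71]
print('along',m@[.162,.987,0],'across',m@[.987,-.162,0],'len',np.linalg.norm(A-B))
print('scene end seen',170+284/400*110,130+247/400*110,'expect 71/118',proj(s,[580,-139,71]),proj(s,[580,-139,118]))
if abs(m@[.162,.987,0])<10: print(sign_off())"
```

```text
along -1.3424525577600381 across -0.6360270283339441 len 183.8710001866163
scene end seen 248.1 197.925 expect 71/118 [247.60119272 199.12072514] [246.90443697 186.51924853]
the job is handed in; nothing more can be done
None
```

The long bar is latched in the grey spring magazine, about 1 mm from centre by the last camera check, and the job is handed in; the pass/fail result was not shown to me.

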